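# Swing out the drain hook and hang the slide carrier in its notch

## Task

Swing the folded orange hook on the tiled upstand fully out to its stop, pushing it gently with the fingers rather than pinching it. Then hang the slide carrier on the hook by its handle bar, with the bar down in the hook's notch, upright and let go, to drain over the tray. Handle the hook and the glass slides gently, and do not disturb the pot, the bottle and the mug.

Things in the scene. Friction and masses are not known exactly. Their poses are not given: they have to be found in the camera images.
- stand: Fixed tiled upstand, 30 mm thick, 140 wide, 220 high. Origin on the bench, z up, front faces local -x, y along the face (tiles: x 7.5 to 37.5 mm, y -90 to 50). Hook axis at local (-16, 0, 190) mm, in front of a back plate (front x = 1.5). Steel drip tray on the bench: x -140 to -10, 100 wide, 12 high. Over 25 N from the fingers on stand or hook breaks it, so does pinching the hook.
- hook (a joint): Hook angle about its vertical axis. 0: folded along the upstand, arm to the stand's local +y, its end overhanging the upstand's edge by 68 mm or more. Grows anticlockwise from above. 1.57: hard stop, arm straight out of the front (stand -x); fully out means above 1.50. Starts 0 to 0.25. Friction hinge (0.5 N m), stays where left.
- hook_axis (a point): Point on the hook's vertical hinge axis, 190 mm above the bench; its frame turns with the hook: y along the arm to the tip, z up, x across. The arm is telescopic, set in or out by e = 0 to 25 mm; e is not measured: see or feel it. It is locked, and does not slide under allowed forces. From y = 44+e mm out the arm is orange, 12 mm wide (x -6 to 6), underside z = -10 mm.
- hook_mid (a point): Point on the arm's centre line, 90 mm out from hook_axis, frame as hook_axis. Arm profile in the hook_axis frame, mm: collar y 44+e to 50+e, top z 22; notch y 50+e to 62+e, floor z -1; level top z 6 for y 62+e to 108+e; upturned tip y 108+e to 118+e, top z 18. A bar slid inward just above the level top meets the collar, right over the notch.
- carrier: Loose steel slide carrier, 0.2 to 0.35 kg, on the bench: tray 84 x 40 x 22 mm with glass slides to 30 mm; origin under its centre, z up, x along its length. Uprights at x = +-44.5 mm (5 thick, 12 deep) carry a level handle bar along x. Keep it within 0.6 rad of upright; pressed on hook or stand with over 20 N, the glass breaks.
- bar (a point): Middle of the handle bar's axis: round bar 8 mm thick, 100 mm above the carrier's underside; opening below it 84 mm wide, from 30 to 96 mm above the underside. In the notch it lies 3 mm above hook_axis level; on the arm's level top, 10 mm.
- grip (a point): Gripping point in the black square post (14 x 14 mm) that stands on the bar's middle, 103 to 161 mm above the carrier's underside; the point is at 148 mm, 48 mm above the bar's axis. Frame as the carrier's.
- pot: Loose clear specimen pot with red lid, 64 mm across, 68 mm high, origin under its centre: leave alone.
- reagent: Loose amber reagent bottle, 60 mm across, 140 mm high, origin under its centre: leave alone.
- mug: Loose blue plastic mug, 76 mm across, 90 mm high, handle at its +y side, origin under its centre: leave alone.
Not all that is in view belongs to the job. Of the things that look like the carrier, take the one that is nearest to the robot's base at the start.

How it is judged:
By the outcome, as a careful person would: the job done as asked, in the order asked, and still so for the second after the job is handed in, with the robot touching nothing.
It also fails if it takes over 58 s, if anything falls off the work surface, if the arm or the gripper's body presses on something with over 40 N, if the wrist force passes 120 N, or if a joint passes its speed limit or range.

## Robot

A 6-joint arm with a two-finger parallel gripper is mounted at the origin on the work surface. World frame = base frame: x ahead of the robot, y to its left, z up, the work surface at z = 0. Lengths are in m, angles in degrees, forces in N, time in s.
With the tool pointing down it reaches from about 0.4 to 0.825 m from the base axis. Payload 7 kg.
Tool frame: the origin (TCP) lies midway between the tips of the shut fingers; the grasp point (between the pads) lies 19 mm behind it; z points along the fingers, y is the line along which they close (so a half turn about z gives the same grasp; the last joint's range is limited). The gripper opens to 88 mm and grips with 3 to 60 N. Pads are 19 mm wide; open, the fingers measure 130 mm over their backs; the gripper's body (78 mm by 193 mm) begins 47 mm behind the grasp point.
Start: joints at [88.241, 20.546, 0.682, 0, -70.136, -16.507], TCP at [0.212, 0.641, 0.227] pointing down, gripper open.
Joint ranges: [-176.03, 176.03], [-82.01, 121.73], [-58.28, 71.71], [-173.87, 95.51], [-174.79, -0.11], [-173.66, 173.66]. Speed limits (degrees/s): [136.94, 136.94, 172.46, 180, 180, 180].

## Interface

Orientations are given as a 3x3 rotation matrix whose columns are the frame's x, y, z axes.
In Python, from rig import robot gives the robot as it stands. Calls block until the motion is done:
- robot.goto(position, orientation): joint-space move of the TCP to a pose.
- robot.servo_line(position, ori=None, speed=0.15): straight line of the TCP; ori=None keeps the orientation; speed is the mean speed in m/s.
- robot.movej(angles): joint-space move.
- robot.move_gripper(opening): opening from 0.0 (shut) to 1.0 (fully open); the grip force is fixed at half the most; returns when the fingers have stopped.
- robot.dwell(seconds).
- robot.ik(position, orientation): joint angles nearest the present ones, or None.
- robot.grab_frame(name): name is "side" or "top"; returns (picture, depth): 400x640x3 uint8, red, green, blue; 400x640 float32, m along the optical axis (not along the pixel's ray), 0 where there is no reading.
- robot.camera_info(name): a dict with "vfov" (degrees; the focal length in pixels is half the picture's height over the tangent of half this angle, whatever the lens; pixels are square), "cx", "cy" (the principal point, pixels), "view" (4x4, takes a point from world to camera coordinates). Camera axes: x right, y down, z forward; pixel columns grow to the right and rows downward; lengths in m; the calibration is good to about 2 mm. A picture is of the moment at which its call begins. camera_info takes no time and is no camera call.
A pose or a line that the arm cannot do raises robot.Unreachable and nothing moves.
- robot.job_done(): hands the job in; it is judged then, once.
Readings, each from a call of its own:
- robot.read_t(): time.
- robot.read_qpos(): joint angles.
- robot.read_qvel(): joint speeds.
- robot.read_effort(): joint torques, N m.
- robot.read_position(): TCP position.
- robot.read_tcp_rot(): TCP orientation.
- robot.read_force(): force on the tool from outside, world axes, zero at the start.
- robot.read_ft_torque(): the same for the moment, N m.
- robot.read_grip_width(): opening from 0.0 (shut) to 1.0 (fully open).
- robot.read_finger_force(): force on a finger pad.
Only numpy, scipy, OpenCV 4.12 (cv2) and the standard library are available. Lean on these libraries where they do the work, as an engineer would, in place of code of your own. Each camera call takes 0.05 s, during which the arm holds its last target. There are 200 camera calls.

## Working session

There is one attempt and no reset: what is moved stays moved. The work goes in short steps, each a Python script; the robot and the scene stay as the last script left them, time stands still between calls to the robot, and variables do not carry over. Pictures are saved under pics/ and viewed, at most 10 in all, crops included, and the job is handed in when it is done.

```bash
mkdir -p pics; cat > h.py <<'E'
import numpy as np, cv2
from rig import robot
def grab(n,tag):
    p,d=robot.grab_frame(n); cv2.imwrite(f'pics/{tag}.png',p[:,:,::-1]); np.save(f'pics/{tag}.npy',d); return p,d
def cloud(n,d):
    i=robot.camera_info(n); f=200/np.tan(np.radians(i['vfov'])/2)
    v,u=np.mgrid[:400,:640]; P=np.stack([(u-i['cx'])*d/f,(v-i['cy'])*d/f,d],-1)
    V=np.array(i['view']); W=(P-V[:3,3])@V[:3,:3]; W[d<=0]=np.nan; return W
E
python3 - <<'E'
from h import *
for n in('side','top'):
    p,d=grab(n,n+'0'); i=robot.camera_info(n); print(i['vfov'],i['cx'],i['cy'],np.round(i['view'],3).tolist())
print(robot.read_t())
E
```

```text
50.394245381946256 321.13522283219237 199.9892490929546 [[0.995, -0.099, 0.011, -0.562], [-0.058, -0.66, -0.749, 0.09], [0.081, 0.744, -0.663, 1.13], [0.0, 0.0, 0.0, 1.0]]
42.600029220229914 317.5621303169752 192.5477540404398 [[0.006, -1.0, -0.014, -0.079], [-0.997, -0.005, -0.077, 0.555], [0.077, 0.015, -0.997, 1.334], [0.0, 0.0, 0.0, 1.0]]
0.1
```

View pics/side0.png

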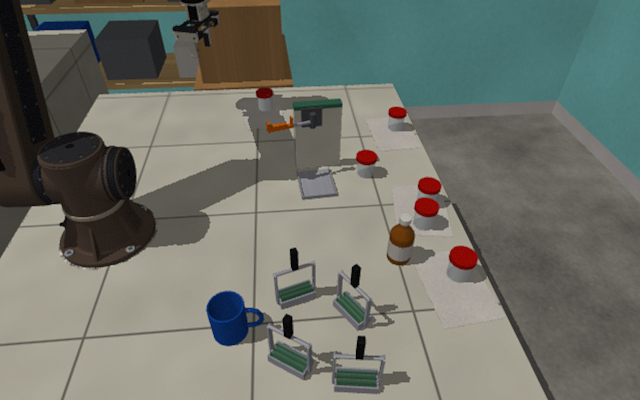

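View pics/top0.png

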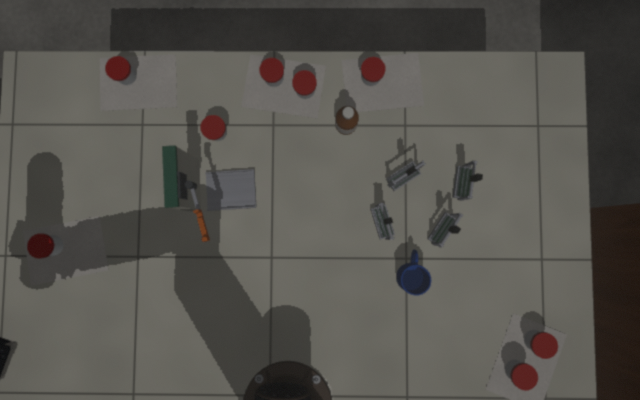

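Top view: the stand is at (172,177) with its tray at (232,188). The orange hook runs from (190,185) to (206,240). There are four carriers, with centres near (383,220), (445,228), (405,172) and (465,180). The one at (383,220) is nearest to the base at (288,~395), and it matches (295,285) in the side view. I'll measure it and confirm in a crop.

```bash
python3 - <<'E'
from h import *
T=cv2.imread('pics/top0.png');S=cv2.imread('pics/side0.png')
a=cv2.resize(T[140:270,150:270],None,fx=4.4,fy=4.4,interpolation=2)[:572,:528]
Wt=cloud('top',np.load('pics/top0.npy'));Ws=cloud('side',np.load('pics/side0.npy'))
for (u,v) in [(383,220),(445,228),(405,172),(465,180),(346,118),(414,278),(213,127)]: print((u,v),np.round(Wt[v,u],3), round(float(np.hypot(*Wt[v,u,:2])),3))
W=np.concatenate([Wt.reshape(-1,3),Ws.reshape(-1,3)]);C=np.concatenate([T.reshape(-1,3),S.reshape(-1,3)]).astype(int)
src=np.r_[np.zeros(256000),np.ones(256000)]
src=np.r_[np.zeros(640*400),np.ones(640*400)]
org=(C[:,2]>C[:,0]+60)&(C[:,1]>C[:,0]+15)&(C[:,2]>C[:,1]+30)&(W[:,2]>.16)&(W[:,2]<.23)
for s in(0,1):
    P=W[org&(src==s)]; print('orange',s,len(P)); 
    m=P[:,:2].mean(0);u=np.linalg.svd(P[:,:2]-m)[2][0]; t=(P[:,:2]-m)@u;print(m,u,m+u*t.min(),m+u*t.max(),P[:,2].min(),P[:,2].max())
    o=np.argsort(t); print(np.round(P[o][::max(1,len(P)//14)],3).tolist())
# stand top
P=W[(src==0)&(np.abs(W[:,2]-.22)<.01)&(C[:,1]>C[:,2]+15)]
print('green',len(P),cv2.minAreaRect((P[:,:2]*1000).astype(np.float32)),np.median(P[:,2]))
P=W[(src==1)&(np.abs(W[:,2]-.22)<.01)&(C[:,1]>C[:,2]+15)&(W[:,0]<.9)]
print('green s',len(P),cv2.minAreaRect((P[:,:2]*1000).astype(np.float32)))
# tray top
P=Wt[160:215,200:262].reshape(-1,3);P=P[(P[:,2]>.004)&(P[:,2]<.03)]
print('tray',len(P),cv2.minAreaRect((P[:,:2]*1000).astype(np.float32)),np.median(P[:,2]))
# carrier
c0=Wt[220,383,:2]
for s in(0,1):
    for lo,hi in((.015,.04),(.092,.108),(.12,.17)):
        P=W[(src==s)&(np.hypot(*(W[:,:2]-c0).T)<.07)&(W[:,2]>lo)&(W[:,2]<hi)]
        if len(P)>4: print(s,lo,len(P),P.mean(0),cv2.minAreaRect((P[:,:2]*1000).astype(np.float32)),P[:,2].max())
b=cv2.resize(S[240:335,255:385],None,fx=4.4,fy=4.4,interpolation=2)
cv2.imwrite('pics/a.png',a)
b2=cv2.resize(T[195:245,360:410],None,fx=4.8,fy=4.8,interpolation=2)
c=np.zeros((418+10,800,3),np.uint8);c[:b.shape[0],:540]=b[:428,:540] if b.shape[1]>=540 else 0;c[:240,545:785]=b2;cv2.imwrite('pics/b.png',c)
E
```

```text
(383, 220) [ 0.484 -0.248  0.024] 0.544
(445, 228) [ 0.464 -0.411  0.02 ] 0.62
(405, 172) [ 0.613 -0.31   0.001] 0.687
(465, 180) [ 0.59  -0.464  0.024] 0.751
(346, 118) [ 0.731 -0.147  0.127] 0.746
(414, 278) [ 0.332 -0.332  0.004] 0.469
(213, 127) [0.72  0.194 0.066] 0.746
orange 0 119
[0.46620071 0.18781233] [-0.95292774 -0.30319748] [0.49917262 0.19830316] [0.43056503 0.17647396] 0.1830718506355395 0.21393604415219217
[[0.5, 0.197, 0.209], [0.495, 0.196, 0.202], [0.491, 0.196, 0.187], [0.487, 0.198, 0.187], [0.479, 0.191, 0.195], [0.477, 0.186, 0.194], [0.473, 0.187, 0.193], [0.468, 0.189, 0.193], [0.463, 0.189, 0.192], [0.461, 0.181, 0.194], [0.457, 0.182, 0.191], [0.452, 0.184, 0.194], [0.447, 0.183, 0.194], [0.438, 0.176, 0.204], [0.434, 0.178, 0.207]]
orange 1 195
[0.45964598 0.19076094] [ 0.70865784 -0.70555231] [-0.66988406  1.31534108] [0.4803906  0.17010723] 0.18193775069831053 0.2182263384559398
[[-0.651, 1.334, 0.182], [0.436, 0.176, 0.195], [0.437, 0.175, 0.199], [0.44, 0.176, 0.202], [0.444, 0.177, 0.185], [0.45, 0.179, 0.196], [0.456, 0.181, 0.198], [0.458, 0.18, 0.1
[... 870 characters left out ...]
7612538
0 0.12 47 [ 0.47975594 -0.24593118  0.15446862] ((479.9991149902344, -247.1054229736328), (13.959952354431152, 14.267521858215332), 17.809396743774414) 0.16464854154738684
1 0.015 649 [ 0.48258732 -0.25133946  0.02768127] ((481.28607177734375, -245.92242431640625), (93.3648452758789, 45.049583435058594), 18.001976013183594) 0.0396788500643564
1 0.092 152 [ 0.47995279 -0.24846834  0.10406757] ((481.3914794921875, -246.82803344726562), (92.98635864257812, 13.334746360778809), 16.352792739868164) 0.10787123038479464
1 0.12 144 [ 0.48156929 -0.2501476   0.14753966] ((482.0959167480469, -247.09857177734375), (15.027433395385742, 16.090587615966797), 16.623510360717773) 0.16620806924892673
```

View pics/a.png

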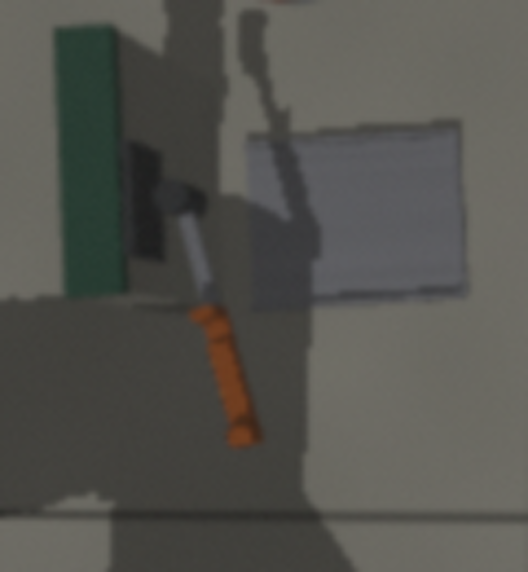

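View pics/b.png

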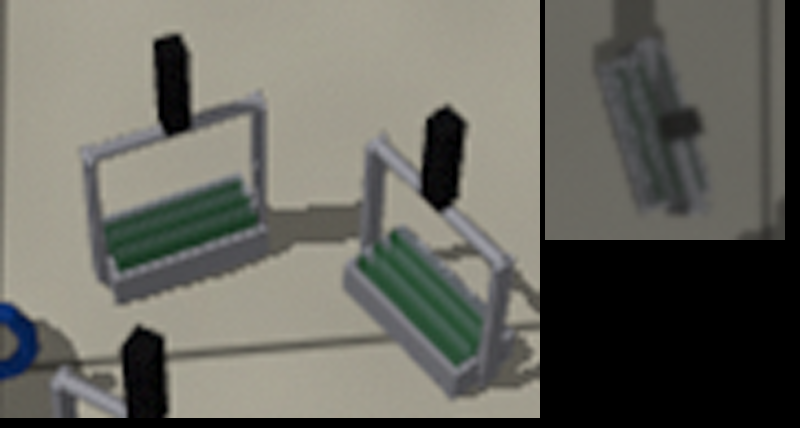

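The crop confirms the target: the upright carrier at side-view (295,285). It is 0.54 m from the base; the others are at 0.62, 0.69 and 0.75 m. Carrier centre is (0.4805,-0.247) with yaw about 17°. The hook axis is near (0.5595,0.216), e is about 17 mm and the hook angle about 0.22 rad. Next I'll push the hook out.

```bash
cat >> h.py <<'E'
psi=np.radians(4.3); X=np.array([-np.sin(psi),np.cos(psi),0]); Y=np.array([-np.cos(psi),-np.sin(psi),0]); Z=np.array([0,0,1.])
AX=np.array([.5595,.216,0])
def arm(th): a=Y*np.cos(th)-X*np.sin(th); return a,np.cross(Z,a)
def tool(y): y=np.asarray(y,float); return np.stack([np.cross(y,-Z),y,-Z],1)
def push(th,s,back=0,r=.105,z=.172):
    a,n=arm(th); return AX+r*a-(.027+back)*n+Z*z, tool(s*n)
E
python3 - <<'E'
from h import *
for s in(1,-1):
    for th in(.22,.9,1.57):
        p,R=push(th,s,.02); print(s,th,np.round(p,3),np.round(robot.ik(p,R),0) if robot.ik(p,R) is not None else None)
Wt=cloud('top',np.load('pics/top0.npy'));print('hub z',np.nanmax(Wt[180:195,182:198,2]))
print(robot.read_force())
E
```

```text
1 0.22 [0.445 0.23  0.172] [ 50.   7. -25.   0. -58.  57.]
1 0.9 [0.462 0.155 0.172] [ 42.   5. -27.   0. -58. 104.]
1 1.57 [0.52  0.108 0.172] [ 33.  10. -22.   0. -59. 151.]
-1 0.22 [0.445 0.23  0.172] [  50.    7.  -25.    0.  -58. -123.]
-1 0.9 [0.462 0.155 0.172] [ 42.   5. -27.   0. -58. -76.]
-1 1.57 [0.52  0.108 0.172] [ 33.  10. -22.   0. -59. -29.]
hub z 0.21027684072924702
[ 0.11003372 -1.06491824 -0.82878286]
```

```bash
python3 - <<'E'
from h import *
robot.move_gripper(0)
p,R=push(.22,-1,.02); robot.goto(p+Z*.1,R); robot.servo_line(p,speed=.15)
def f(): return np.array(robot.read_force())
f0=f(); print(robot.read_t(),f0,np.round(robot.read_position(),4),np.round(p,4))
th=.22; log=[]
while th<1.75:
    th+= .1 if th<1.3 else .025
    p,R=push(th,-1); robot.servo_line(p,R,speed=.06 if th<1.3 else .03)
    d=f()-f0; log.append((round(th,3),np.round(d,1).tolist())); F=np.linalg.norm(d[:2])
    if F>10: break
print(*log,sep='\n'); print(robot.read_t())
grab('top','top1');grab('side','side1')
E
```

```text
4.075 [0.20863296 0.98351549 0.87381359] [0.4458 0.231  0.1726] [0.4454 0.2304 0.172 ]
(0.32, [-0.8, 0.4, -0.7])
(0.42, [0.1, 0.5, 0.2])
(0.52, [-0.9, 1.7, -0.3])
(0.62, [-0.1, 0.4, 0.8])
(0.72, [0.2, 0.5, -0.0])
(0.82, [-0.2, 0.2, -1.3])
(0.92, [-0.1, -0.3, -0.4])
(1.02, [-0.5, -0.1, -0.8])
(1.12, [-1.3, 0.7, -0.7])
(1.22, [-0.8, 0.3, -0.3])
(1.32, [-2.7, 0.4, -0.5])
(1.345, [-3.5, 1.1, -1.3])
(1.37, [-2.7, 1.0, -0.0])
(1.395, [-3.7, 0.8, -0.9])
(1.42, [-3.2, 0.4, -1.3])
(1.445, [-3.0, 0.6, -0.8])
(1.47, [-3.4, 0.7, -0.7])
(1.495, [-3.3, 0.1, -0.3])
(1.52, [-4.7, 0.3, -0.6])
(1.545, [-3.3, -0.1, -1.3])
(1.57, [-3.6, -1.0, -0.8])
(1.595, [-3.4, -1.3, -1.4])
(1.62, [-5.5, -0.5, 0.4])
(1.645, [-11.5, 0.6, 2.6])
11.4917
```

```bash
python3 - <<'E'
from h import *
p,R=push(1.645,-1,.03); robot.servo_line(p,speed=.1); robot.servo_line(p+Z*.12,speed=.2)
R2=robot.read_tcp_rot()
robot.goto([.48,-.15,.30],tool([np.cos(np.radians(17)),np.sin(np.radians(17)),0])) 
T,dt=grab('top','top2');S,ds=grab('side','side2')
for n,I,d in(('top',T,dt),('side',S,ds)):
    W=cloud(n,d).reshape(-1,3);C=I.reshape(-1,3).astype(int)
    o=(C[:,0]>C[:,2]+60)&(C[:,1]>C[:,2]+15)&(C[:,0]>C[:,1]+30)&(W[:,2]>.175)&(W[:,2]<.23)&(abs(W[:,0]-.56)<.08)
    P=W[o];m=P[:,:2].mean(0);u=np.linalg.svd(P[:,:2]-m)[2][0];u=u*-np.sign(u[1]);t=(P[:,:2]-m)@u
    print(n,len(P),m,u,np.degrees(np.arctan2(u[0],-u[1])),m+u*t.min(),m+u*t.max())
    if n=='top':
        for k in range(int(t.min()*1000),int(t.max()*1000),5):
            q=P[(t*1000>=k)&(t*1000<k+5)]
            if len(q): print(k,np.round(q.mean(0),4),round(q[:,2].max(),4))
print(robot.read_t(),robot.read_qpos())
a=cv2.resize(T[130:260,150:290],None,fx=4,fy=4,interpolation=2)[:,:,::-1];b=cv2.resize(S[80:210,240:380],None,fx=4,fy=4,interpolation=2)[:,:,::-1]
cv2.imwrite('pics/c.png',cv2.resize(np.hstack([a,b]),(800,371)))
E
```

```text
top 122 [0.5658105  0.12266768] [ 0.07572715 -0.99712858] 4.34300367255874 [0.56346255 0.15358397] [0.56837852 0.08885356]
-31 [0.5634 0.1509 0.2028] 0.2122
-26 [0.5647 0.1464 0.1874] 0.1893
-21 [0.5652 0.1421 0.1878] 0.1931
-16 [0.5647 0.1359 0.1954] 0.1985
-11 [0.5652 0.1312 0.1938] 0.1971
-6 [0.5657 0.127  0.193 ] 0.195
-1 [0.5649 0.1214 0.1952] 0.1998
4 [0.5667 0.1161 0.1946] 0.1994
9 [0.5665 0.1108 0.1947] 0.1974
14 [0.5677 0.1062 0.1946] 0.1977
19 [0.5677 0.1015 0.195 ] 0.1976
24 [0.5677 0.0971 0.1952] 0.1972
29 [0.5677 0.0907 0.2071] 0.2098
side 83 [0.5671142  0.10706432] [ 0.06225446 -0.99806031] 3.5692256907729956 [0.56320081 0.16980362] [0.56870183 0.08161151]
15.0417 [ 5.09183776e+00  1.69081139e+00 -1.35926061e+01 -1.02244096e-03
 -7.47272360e+01 -1.68043337e+02]
```

View pics/c.png

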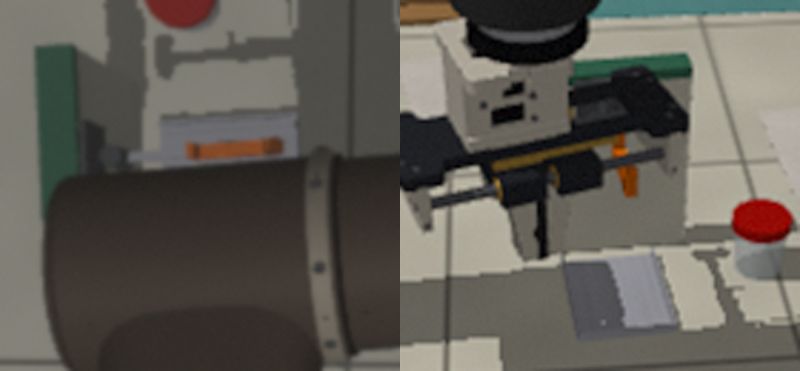

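The hook is fully out at 4.3°, which is square to the stand. The notch centre is near (0.5645,0.1437). Next I'll grasp the carrier, with the wrist flipped so the last joint stays off its range limit.

```bash
python3 - <<'E'
from h import *
def yaw(d): d=np.radians(d); return tool([-np.cos(d),-np.sin(d),0])
R=yaw(17); robot.goto([.481,-.247,.23],R); robot.move_gripper(.5)
print(np.round(robot.read_qpos(),0))
robot.servo_line([.481,-.247,.129],speed=.12); f0=np.array(robot.read_force())
robot.move_gripper(0); print('w',robot.read_grip_width(),robot.read_finger_force())
robot.servo_line([.481,-.247,.25],speed=.12)
robot.dwell(.2); print('dF',np.array(robot.read_force())-f0,np.array(robot.read_position()))
a=-X; p=AX+.185*a; p[2]=.246
robot.servo_line(p,yaw(4.3),speed=.15)
print(robot.read_t(),np.round(robot.read_position(),4),p)
S,ds=grab('side','side3');T,dt=grab('top','top3')
W=cloud('side',ds).reshape(-1,3)
for lo,hi in((.10,.16),(.19,.205),(.206,.225)):
    P=W[(abs(W[:,0]-p[0])<.065)&(abs(W[:,1]-p[1])<.03)&(W[:,2]>lo)&(W[:,2]<hi)]
    if len(P): print(lo,len(P),P.mean(0),cv2.minAreaRect((P[:,:2]*1000).astype(np.float32)))
cv2.imwrite('pics/d.png',cv2.resize(S[70:220,230:410],None,fx=4,fy=4,interpolation=2)[:,:,::-1])
E
```

```text
[ -6.   8. -16.  -0. -66.  23.]
w 0.15570252189670009 30.00027447938919
dF [-0.4954464  -0.53036343 -2.6783935 ] [ 0.48077149 -0.24693775  0.24932386]
23.8 [0.5732 0.031  0.2461] [0.57337106 0.03152075 0.246     ]
0.1 592 [0.57270011 0.02261618 0.14116383] ((573.5947875976562, 29.60666275024414), (94.36803436279297, 41.972206115722656), 4.751924514770508)
0.19 24 [0.57262709 0.02767591 0.19677446] ((573.532470703125, 26.679840087890625), (93.18946838378906, 13.743528366088867), 10.365693092346191)
0.206 132 [0.5753833  0.02937727 0.22045454] ((574.0535278320312, 30.37678337097168), (94.38858795166016, 11.67089557647705), 3.7154338359832764)
```

View pics/d.png

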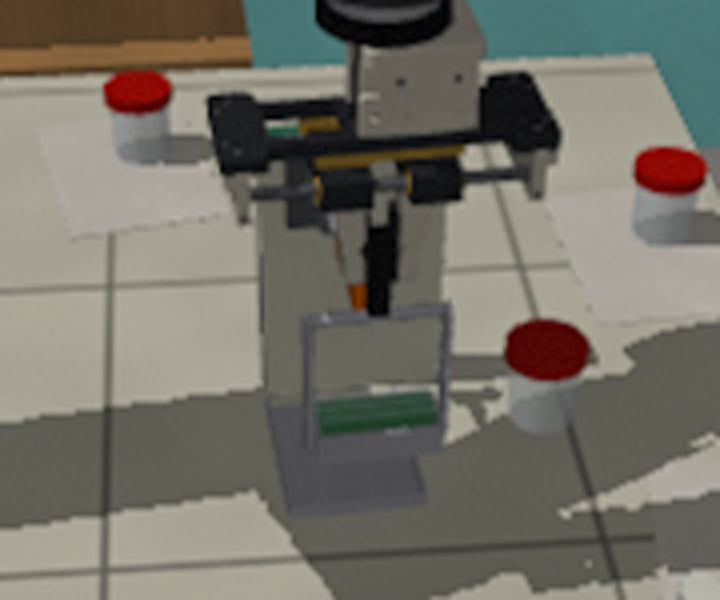

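Side view: the carrier hangs upright and square from the fingers, with the bar at (380,315) in line with the orange hook tip at (358,295). Now I'll slide it in over the tip, lower it to the arm's level top, feel for the collar and seat the bar.

```bash
python3 - <<'E'
from h import *
a=-X
def P(r,bz): p=AX+r*a; p[2]=bz+.029; return p
f=lambda: np.array(robot.read_force())
robot.dwell(.2); f0=np.mean([f() for _ in range(5)],0)
robot.servo_line(P(.120+.004,.217),speed=.08); print('over',np.round(f()-f0,1))
robot.servo_line(P(.098,.217),speed=.08); print('past tip',np.round(f()-f0,1))
robot.servo_line(P(.098,.203),speed=.05); print('low',np.round(f()-f0,1))
robot.servo_line(P(.080,.203),speed=.05); r=.080;hit=False
while r>.064:
    r-=.0015; robot.servo_line(P(r,.203),speed=.02); d=f()-f0; print(round(r,4),np.round(d,1))
    if d@a>4: hit=True;break
print(hit,robot.read_t(),robot.read_position())
if hit:
    r+=.0025; bz=.203; robot.servo_line(P(r,bz),speed=.03)
    while bz>.188:
        bz-=.0015; robot.servo_line(P(r,bz),speed=.02); d=f()-f0; print(round(bz,4),np.round(d,1))
        if d[2]>4.0: break
    print(robot.read_t(),robot.read_position())
grab('side','side4')
E
```

```text
over [ 0.4 -0.1 -0.5]
past tip [ 0.2  0.2 -2.3]
low [ 0.1  0.5 -1.8]
0.0785 [-0.1 -0.5 -2. ]
0.077 [-0.   0.2 -1. ]
0.0755 [-0.1  0.6 -1. ]
0.074 [ 0.1  0.4 -1.1]
0.0725 [-0.7 -1.2 -1.4]
0.071 [ 0.5 -5.  -0.9]
True 27.9333 [0.56480756 0.14390459 0.23204685]
0.2015 [-0.2  0.1 -1.7]
0.2 [-1.1  0.3 -1.6]
0.1985 [-0.4  0.6 -1. ]
0.197 [-0.6  0.1 -0.8]
0.1955 [ 0.   0.8 -1.7]
0.194 [-0.7  0.3 -1.1]
0.1925 [-1.9  0.3  1.5]
0.191 [-3.7  1.2  8.7]
30.1833 [0.56533799 0.14272059 0.22137509]
```

Collar felt at r = 71 mm, and the bar then dropped 8 mm below the level top, so it is in the notch. Now I'll ease off, release and back away.

```bash
python3 - <<'E'
from h import *
p=np.array(robot.read_position()); robot.servo_line(p+Z*.0012,speed=.02)
print(robot.read_force()); robot.move_gripper(.5); robot.dwell(.3)
robot.servo_line(p+Z*.10,speed=.08)
robot.goto([.45,-.05,.36],robot.read_tcp_rot())
robot.dwell(.5)
S,ds=grab('side','side5');T,dt=grab('top','top5')
W=cloud('side',ds).reshape(-1,3)
for lo,hi in((.09,.14),(.18,.2),(.2,.27)):
    P=W[(abs(W[:,0]-.565)<.065)&(abs(W[:,1]-.143)<.05)&(W[:,2]>lo)&(W[:,2]<hi)]
    if len(P): print(lo,len(P),P.mean(0),P[:,2].max())
print(robot.read_t())
a=cv2.resize(S[70:220,230:410],None,fx=2.3,fy=3,interpolation=2);b=cv2.resize(T[120:260,150:290],None,fx=2.7,fy=2.7,interpolation=2)
c=np.zeros((450,800,3),np.uint8);c[:a.shape[0],:a.shape[1]]=a;c[:b.shape[0],415:415+b.shape[1]]=b
cv2.imwrite('pics/e.png',c[:,:,::-1])
E
```

```text
[ 0.88864395 -1.02424007 -2.41515194]
0.09 500 [0.5649343  0.13284218 0.11743178] 0.13958048706812778
0.18 136 [0.56601236 0.13790014 0.19490222] 0.19993171497282727
0.2 153 [0.564505   0.13938279 0.22687812] 0.2591842262438562
34.425
```

View pics/e.png

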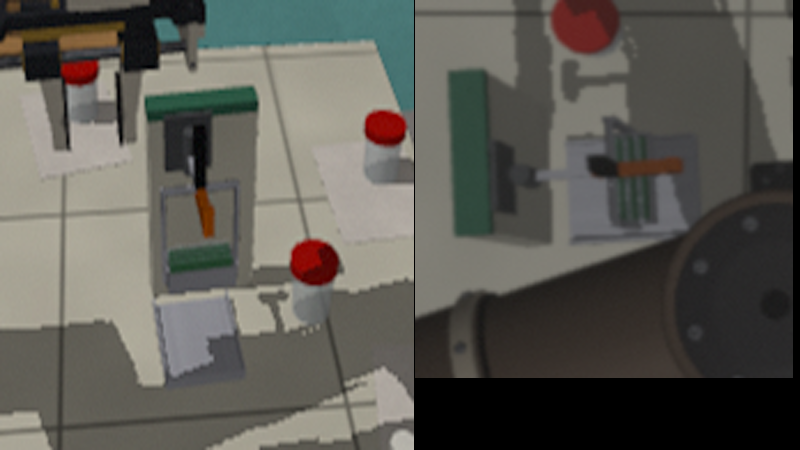

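The side view shows the carrier hanging upright over the tray, with the bar at the hook's collar (200,188) and the gripper clear of it. In the top view the post at (602,165) sits off the tray centre only by the expected perspective shift.

```bash
python3 -c "
from rig import robot
print(robot.job_done())"
```

```text
the job is handed in; nothing more can be done
None
```

The hook is swung fully out to its stop and the nearest carrier hangs upright and released in its notch over the tray; I handed the job in soon after 34 s on the robot's clock, and the judged result was not shown.

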